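# Gauge the sleeves and put the good one in the tray

## Task

One of the three upright steel sleeves is to size: the one that passes the wide upper (go) gap of the stepped gap gauge and stops on the narrow lower (no-go) gap. Lower that sleeve upright into the middle of the gauge until it rests on the no-go step, then lift it out and stand it upright in the grey sheet-metal tray. Leave the sleeves that are too thick or too thin standing where they are.

Things in the scene. Friction and masses are not known exactly. Their poses are not given: they have to be found in the camera images.
- middle_centre (a point): Centre of the sleeve of middle thickness: a plain upright steel tube, outside diameter 42 mm, bore 22 mm, 80 mm tall, about 0.3 kg, loose. The point is on its axis, 40 mm above its underside; z is its axis. This one passes the 50 mm go gap and stops at the 34 mm no-go gap.
- thin_centre (a point): Centre of the thin sleeve: the same kind of tube, outside diameter 30 mm, bore 14 mm, 80 mm tall, loose; the point is 40 mm above its underside. Too thin: it would fall through the no-go gap.
- thick_centre (a point): Centre of the thick sleeve: the same kind of tube, outside diameter 56 mm, bore 32 mm, 80 mm tall, loose; the point is 40 mm above its underside. Too thick: it does not enter the go gap.
- gauge: Stepped gap gauge, fixed: two steel jaws, 90 mm over their backs, on a dark plate 90 x 124 x 12 mm; origin at the middle of its underside. The slot between the jaws runs along its x, 60 mm long, open at both ends and above. A 45 degree lead-in at the jaw tops, 62 mm wide, 50 mm above the bench, narrows to the go gap, 50 mm wide (along y), 44 mm up; a flat step 30 mm up narrows it to the no-go gap, 34 mm.
- gauge_seat (a point): Middle of the gauge's slot at the height of the no-go step: 30 mm above the bench, 20 mm below the jaw tops; x along the slot, y across the gap, z up. A sleeve that rests on the step has its underside at this height and its centre 40 mm above.
- tray_in (a point): Square grey sheet-metal tray, fixed, 130 x 130 mm outside, walls 4 mm thick and 18 mm high. The point is the middle of its inner floor; x and y run along its sides, z up.
Not all that is in view belongs to the job. Leave any green look-alike of the part that bears thin_centre alone.

How it is judged:
By the outcome, as a careful person would: the job done as asked, in the order asked, and still so for the second after the job is handed in, with the robot touching nothing.
It also fails if it takes over 48 s, if anything falls off the work surface, if the arm or the gripper's body presses on something with over 40 N, if the wrist force passes 120 N, or if a joint passes its speed limit or range.

## Robot

A 6-joint arm with a two-finger parallel gripper is mounted at the origin on a cart in front of the work surface, level with it; the furniture and walls round the work are solid. World frame = base frame: x ahead of the robot, y to its left, z up, the work surface at z = 0. Lengths are in mm, angles in rad, forces in N, time in s.
With the tool pointing down it reaches from about 325 to 750 mm from the base axis. Payload 7.6 kg.
Tool frame: the origin (TCP) lies between the finger pads; the fingertips stand 19 mm ahead of it and the grasp point (between the pads) is the TCP; z points along the fingers, y is the direction in which the jaws open and shut (so a half turn about z gives the same grasp; the last joint's range is limited). The gripper opens to 85 mm and grips with 20 to 120 N. Pads are 22 mm wide; open, the fingers measure 114 mm over their backs; the gripper's body (76 mm by 85 mm) begins 54 mm behind the grasp point. The pads swing forward as they close: fully open they stand 13 mm farther back than shut.
Start: joints at [1.2, 0.052, 1.401, -0, 1.689, -0.07], TCP at [155.532, 501.452, 250.323] pointing down, gripper open.
Joint ranges: [-2.9, 2.9], [-0.91, 2.17], [0.12, 2.37], [-1.06, 4.2], [0.26, 2.73], [-2.93, 2.93]. Speed limits (rad/s): [2.57, 2.57, 3.01, 3.14, 3.14, 3.14].

## Interface

Orientations are given as a unit quaternion [w, x, y, z].
In Python, from cell import monitor, optics, job_done gives the robot as it stands.
- The arm moves only by the shell command python3 -m crank 'ROWS' [OPENING] [FORCE]. ROWS is JSON, a list of rows, each an object with "linear": the shift along the tool's x, y, z in cm, a list of three; "delta_rot": the turn, a rotation vector about the tool's x, y, z in rad, a list of three. In form: [{"linear": [tx, ty, tz], "delta_rot": [ax, ay, az]}, ...]. A call has exactly 5 rows; each row shifts and turns the commanded pose from where the row before left it, along the tool's axes as they then stand; what a row does not reach is not made up. A row lasts 1/10 s, in which the tool goes at most 50 mm and 8.59 degrees, less where a joint would pass 70% of its speed; a pose out of reach is approached as far as the arm can. A call is refused whole if a number of a shift passes 5 or a number of a turn 0.15, either way. A call with a gripper value outside its range is refused whole. OPENING is the opening, from 0 (shut) to 1 (fully open), set as the call begins (- or left out, the last holds). The fingers move at their own pace and stop on an object; FORCE is the grip in N (left out, the last holds). Time passes only in rows, so rows that do not move let the fingers close, or fill a call up. It gives the time, the measured TCP pose, the force and the opening at its end, in the units of the state.
- monitor.read_state(): the state, without advancing time (a new reading comes with each control period).
- optics.snapshot(name): name is "side" or "top" or "wrist"; returns the picture (400x640x3 uint8, blue, green, red); there is no depth.
- optics.camera_params(name): a dict with "vfov" (degrees; the focal length in pixels is half the picture's height over the tangent of half this angle, whatever the lens; pixels are square), "cx", "cy" (the principal point, pixels), "R" (3x3) and "t" (3): a world point X has camera coordinates R X + t. Camera axes: x right, y down, z forward; pixel columns grow to the right and rows downward; lengths in mm; the calibration is good to about 2 mm. A picture is of the moment at which its call begins: read the wrist's pose just before it. camera_params takes no time and is no camera call; for the wrist camera it gives the pose at the moment of the call.
- job_done(): hands the job in, once; it reports no verdict.
The state is a dict: "time": time; "joints": joint angles; "qvel": joint speeds; "joint_torque": joint torques, N m; "tool_pos": TCP position; "eef_rot": TCP orientation; "wrist_force": force on the tool from outside, world axes, zero at the start; "moment": the same for the moment, N m; "opening": finger opening in mm.
Only numpy, scipy, OpenCV 4.12 (cv2) and the standard library are available. Lean on these libraries where they do the work, as an engineer would, in place of code of your own. Each camera call takes 0.05 s, during which the arm holds its last target.

## Working session

There is one attempt and no reset: what is moved stays moved. The work goes in short steps, Python scripts to look and compute and a shell command to move; the robot and the scene stay as the last step left them, time stands still between calls to the robot, and variables do not carry over. Pictures are saved under pics/ and viewed, and the job is handed in when it is done.

```bash
ls; mkdir -p pics
python3 - <<'E'
from cell import monitor, optics
import cv2
s=monitor.read_state(); print(s)
for n in ("side","top","wrist"):
    p=optics.camera_params(n); print(n,p)
    cv2.imwrite(f"pics/{n}0.png",optics.snapshot(n))
E
```

```text
pics
{'time': 0.0, 'joints': array([ 1.19965108e+00,  5.28396297e-02,  1.40172818e+00,  1.69662033e-06,
        1.68859958e+00, -7.02972397e-02]), 'qvel': array([-0.00134175,  0.00054324, -0.00096328,  0.00204056,  0.00046353,
       -0.00092635]), 'joint_torque': array([ 1.29124834e-03, -3.81669438e+01, -3.60182655e+01, -1.76095096e-06,
        6.22168111e-03, -6.82386968e-06]), 'tool_pos': array([155.45100279, 501.17380398, 249.46915991]), 'eef_rot': array([-1.73203749e-04,  1.49857216e-01,  9.88707335e-01, -7.68084098e-04]), 'wrist_force': array([-0.52338916,  0.34934603,  0.08211419]), 'moment': array([0.04006312, 0.0176707 , 0.01774552]), 'opening': 85.48043291734612}
side {'vfov': 47.98162409166059, 'cx': 312.91460363012675, 'cy': 200.18868694389957, 'R': array([[ 0.86433394, -0.50287929, -0.00626528],
       [-0.34591549, -0.58541401, -0.73323455],
       [ 0.36506069,  0.63592677, -0.67994694]]), 't': array([-439.13334301,  255.81786397,  975.00963929])}
top {'vfov': 57.90643818184213, 'cx': 317.2054120809114, 'cy': 193.88348825090287, 'R': array([[-0.00467137, -0.99985343,  0.01647085],
       [-0.98248554,  0.00152072, -0.18633261],
       [ 0.18628025, -0.0170528 , -0.98234865]]), 't': array([ 63.18487986, 547.11032226, 928.14722438])}
wrist {'vfov': 71.13224614199326, 'cx': 318.0221127354779, 'cy': 198.7384262059545, 'R': array([[ 2.96045728e-01,  9.55173587e-01, -5.87660806e-04],
       [ 9.16738140e-01, -2.83960197e-01,  2.80994287e-01],
       [ 2.68231449e-01, -8.37258893e-02, -9.59709261e-01]]), 't': array([-525.39758694,  -35.34382344,  378.35114106])}
```

View pics/side0.png

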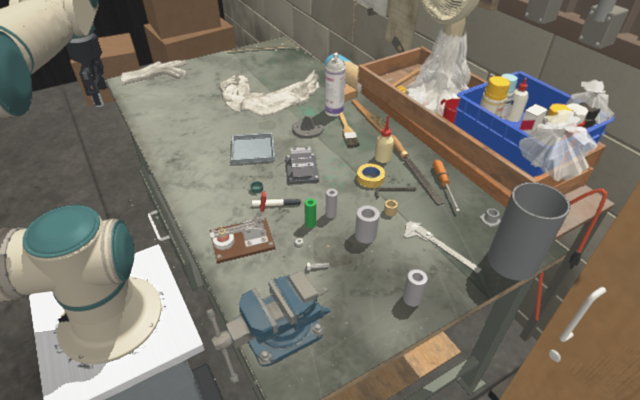

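View pics/top0.png

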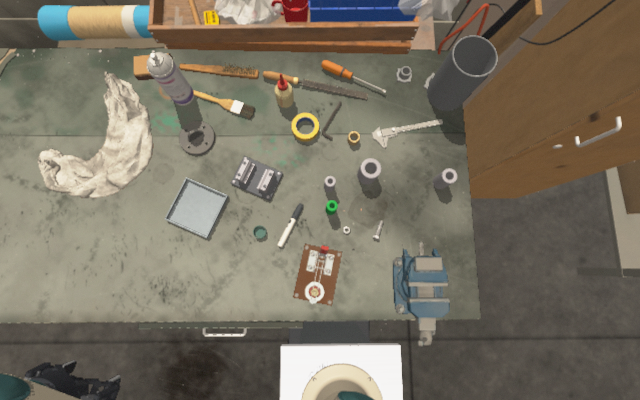

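View pics/wrist0.png

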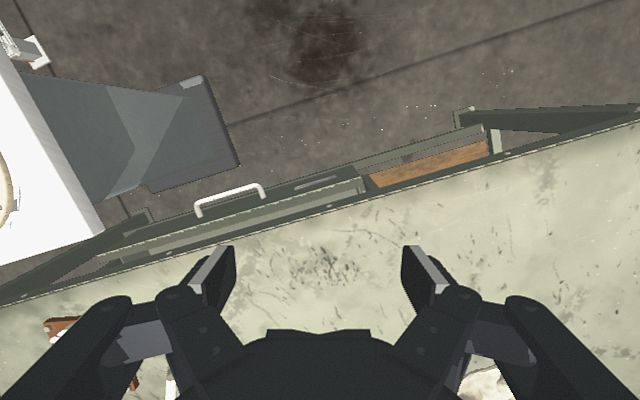

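Run:
```python
import cv2
t=cv2.imread("pics/top0.png"); s=cv2.imread("pics/side0.png")
def crop(im,x0,y0,x1,y1,k,n): cv2.imwrite(n,cv2.resize(im[y0:y1,x0:x1],None,fx=k,fy=k,interpolation=cv2.INTER_CUBIC))
crop(t,310,140,470,240,5,"pics/tA.png")
crop(t,160,145,290,245,6,"pics/tB.png")
crop(s,290,180,450,320,4,"pics/sA.png")
crop(s,220,120,330,190,7,"pics/sB.png")
```

```text
(no output)
```

View pics/tA.png

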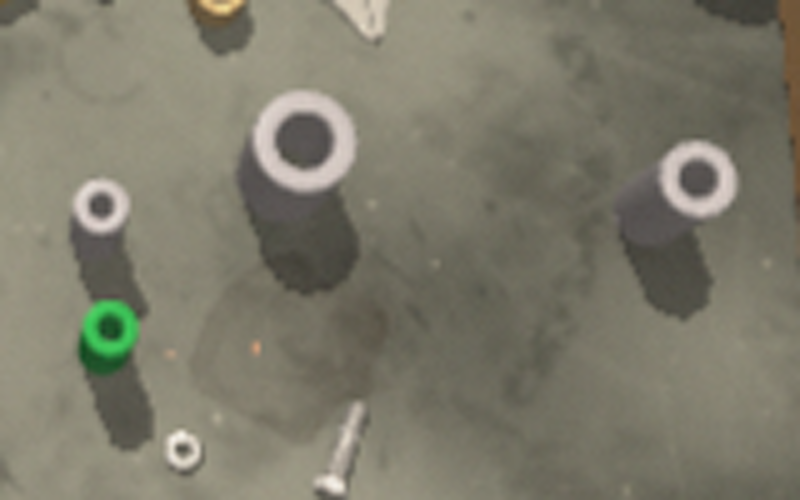

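View pics/tB.png

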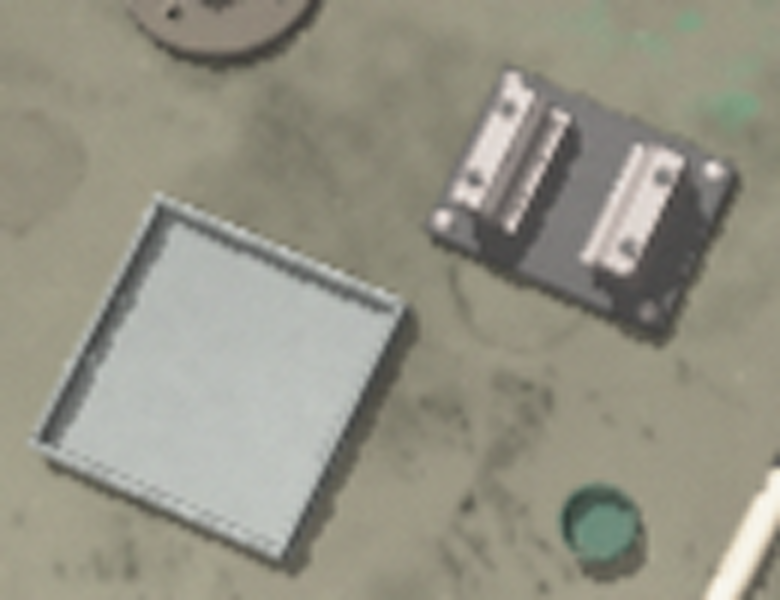

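View pics/sA.png

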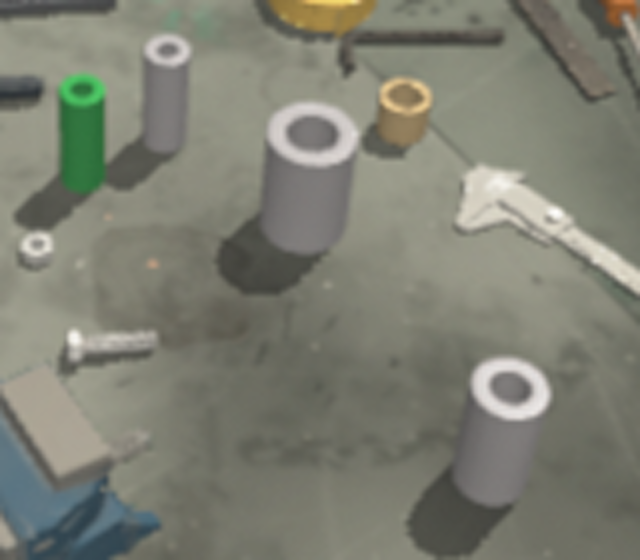

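View pics/sB.png

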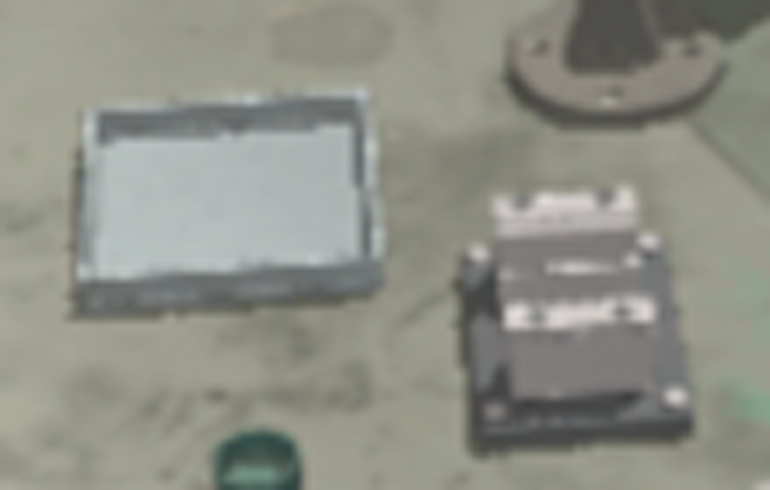

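```bash
cat > h.py <<'E'
import numpy as np
from cell import monitor, optics
def ray(n,px,P=None):
    P=P or optics.camera_params(n); f=200/np.tan(np.radians(P["vfov"])/2)
    R=np.array(P["R"]);t=np.array(P["t"])
    d=R.T@np.array([(px[0]-P["cx"])/f,(px[1]-P["cy"])/f,1.]); return -R.T@t,d
def at(n,px,z,P=None):
    c,d=ray(n,px,P); return c+d*(z-c[2])/d[2]
def proj(n,X,P=None):
    P=P or optics.camera_params(n); f=200/np.tan(np.radians(P["vfov"])/2)
    c=np.array(P["R"])@np.array(X,float)+np.array(P["t"]); return f*c[0]/c[2]+P["cx"],f*c[1]/c[2]+P["cy"]
def un(u,v,k,x0,y0): return ((u+.5)/k-.5+x0,(v+.5)/k-.5+y0)
E
python3 - <<'E'
from h import *
np.set_printoptions(precision=1,suppress=True)
print("mid",at("top",un(698.5,179,5,310,140),80),at("side",un(510,389,4,290,180),80))
print("thick",at("top",un(304,141,5,310,140),80),at("side",un(312,134,4,290,180),80))
print("thin",at("top",un(101,206,5,310,140),80),at("side",un(167,50,4,290,180),80))
print("green",at("top",un(109,328,5,310,140),80),at("side",un(83,90,4,290,180),80))
G=[(507,65),(738,172),(665,340),(430,232)]
T=[(160,197),(406,302),(285,560),(37,440)]
for nm,c,z in(("gauge",G,12),("tray",T,18)):
    p=np.array([at("top",un(*q,6,160,145),z) for q in c]); print(nm,p[:,:2],p.mean(0)); 
    for i in range(4):
        d=p[(i+1)%4]-p[i]; print(np.linalg.norm(d),np.degrees(np.arctan2(d[1],d[0])))
S=[(84,110),(368,93),(378,268),(78,280)]
p=np.array([at("side",un(*q,7,220,120),18) for q in S]);print("tray side",p[:,:2],p.mean(0))
# jaw top centers side
J=[(494,193),(634,188),(655,300),(507,327)]
p=np.array([at("side",un(*q,7,220,120),50) for q in J]);print("jaws side",p[:,:2])
J=[(512,72),(453,197),(680,155),(628,275)]
p=np.array([at("top",un(*q,6,160,145),50) for q in J]);print("jaws top",p[:,:2])
E
```

```text
mid [ 591.4 -290.8   80. ] [ 594.2 -291.8   80. ]
thick [612.4 -80.4  80. ] [615.7 -80.8  80. ]
thin [577.   28.5  80. ] [580.3  29.2  80. ]
green [511.6  25.   80. ] [515.3  24.   80. ]
gauge [[667.2 269.9]
 [614.6 159. ]
 [533.9 192. ]
 [585.6 303.3]] [600.3 231.   12. ]
122.73375026746974 -115.40349589726196
87.15309189056812 157.7743835736635
122.74369266016245 65.07981135443538
88.18658107649725 -22.266524601454357
tray [[601.2 428.5]
 [551.  311.7]
 [431.9 361.5]
 [487.  477.3]] [517.8 394.8  18. ]
127.07198646629762 -113.25801704540483
129.05993944437378 157.31793009048155
128.250063053224 64.57029979821209
124.19369778910516 -23.16051326846644
tray side [[486.6 484.2]
 [605.3 429.7]
 [549.9 308.3]
 [434.8 366.6]] [519.1 397.2  18. ]
jaws side [[599.2 291.5]
 [652.5 264.1]
 [621.2 192.5]
 [560.5 207.8]]
jaws top [[652.4 260.2]
 [593.5 285. ]
 [613.1 182.5]
 [557.3 204.9]]
```

Run:
```python
from h import *
import cv2
for n in("top","side"):
    im=cv2.imread(f"pics/{n}0.png")
    c=im[40:240,400:640] if n=="top" else im[150:400,380:640]
    cv2.imwrite(f"pics/{n}cab.png",cv2.resize(c,None,fx=3 if n=="top" else 2.4,fy=3 if n=="top" else 2.4))
for z in(-200,0,100,200,300): print(z,at("top",(470,200),z)[:2],at("side",(505,372),z)[:2],at("top",(478,320),z)[:2],at("side",(545,262),z)[:2])
print(at("top",(425,255),60),at("top",(457,100),0))
```

```text
-200 [ 572.73048946 -466.64252464] [ 767.41689024 -476.56388398] [ 180.05636474 -459.64320783] [1132.92154491 -295.9276387 ]
0 [ 538.45847856 -376.78880235] [ 642.33212095 -517.51579135] [ 210.54637246 -370.94385211] [ 938.06920163 -371.35941505]
100 [ 521.32247311 -331.8619412 ] [ 579.78973631 -537.99174503] [ 225.79137632 -326.59417426] [ 840.64302999 -409.07530323]
200 [ 504.18646766 -286.93508006] [ 517.24735166 -558.46769871] [ 241.03638018 -282.2444964 ] [ 743.21685836 -446.7911914 ]
300 [ 487.05046221 -242.00821891] [ 454.70496702 -578.94365239] [ 256.28138404 -237.89481855] [ 645.79068672 -484.50707958]
[ 382.66702034 -219.19877434   60.        ] [ 844.87754335 -362.98505732    0.        ]
```

View pics/topcab.png

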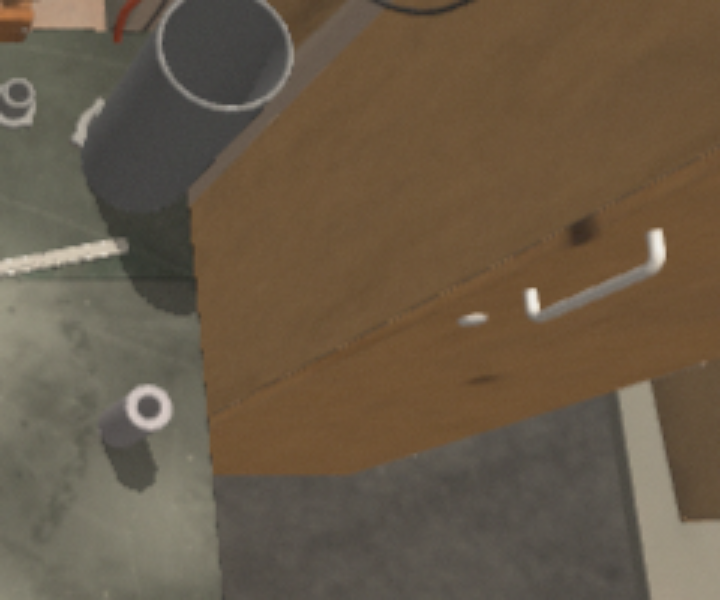

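View pics/sidecab.png

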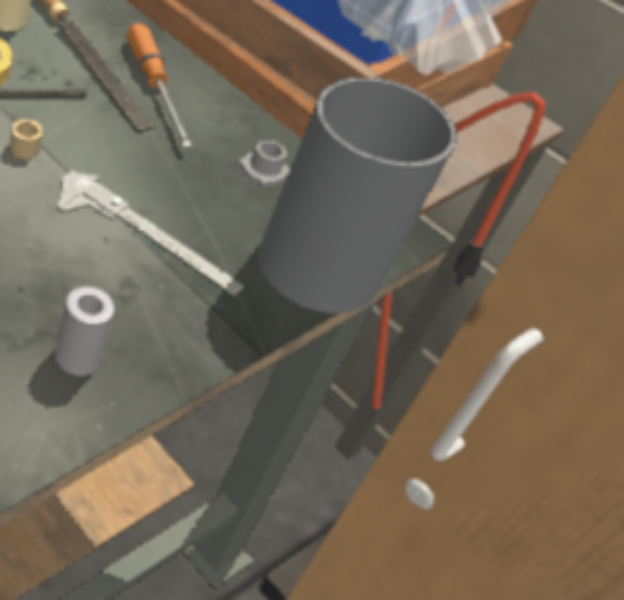

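```bash
R='{"linear":[-3.7,-0.13,0],"delta_rot":[0,0,0.07]}'; python3 -m crank '[{"linear":[-3.7,-0.13,0],"delta_rot":[0,0,0.07]},{"linear":[-3.7,-0.13,0],"delta_rot":[0,0,0.07]},{"linear":[-3.7,-0.13,0],"delta_rot":[0,0,0.07]},{"linear":[-3.7,-0.13,0],"delta_rot":[0,0,0.07]},{"linear":[-3.7,-0.13,0],"delta_rot":[0,0,0.07]}]' 1
```

```text
time: 0.65
tool_pos: [320.4, 416.1, 249.9]
eef_rot: [-0.0, 0.321, 0.947, -0.0]
wrist_force: [0.6, 0.9, -0.4]
opening: 85.7
```

```bash
python3 -m crank '[{"linear":[-4.8,-0.22,0],"delta_rot":[0,0,0.092]},{"linear":[-4.8,-0.22,0],"delta_rot":[0,0,0.092]},{"linear":[-4.8,-0.22,0],"delta_rot":[0,0,0.092]},{"linear":[-4.8,-0.22,0],"delta_rot":[0,0,0.092]},{"linear":[-4.8,-0.22,0],"delta_rot":[0,0,0.092]}]'
python3 - <<'E'
from h import *
import cv2,pickle
P=optics.camera_params("wrist"); print(monitor.read_state()["tool_pos"],np.abs(monitor.read_state()["qvel"]).max())
im=optics.snapshot("wrist"); cv2.imwrite("pics/w1.png",im); pickle.dump(P,open("w1.pkl","wb"))
print(proj("wrist",[600,231,30],P),proj("wrist",[518,396,0],P))
E
```

```text
time: 1.15
tool_pos: [471.8, 231.6, 249.8]
eef_rot: [-0.0, 0.529, 0.849, -0.0]
wrist_force: [0.4, -0.7, -0.6]
opening: 85.1
[471.82318634 231.60846795 249.84384528] 0.9140591906740378
(np.float64(405.96643727049803), np.float64(220.38504084461857)) (np.float64(411.10054063199124), np.float64(70.66314044464096))
```

View pics/w1.png

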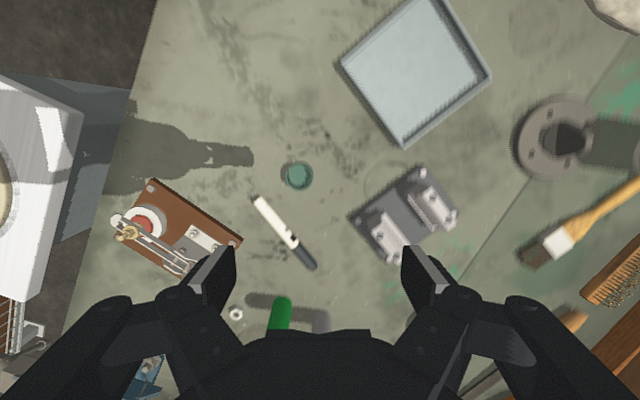

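Run:
```python
import cv2
im=cv2.imread("pics/w1.png")
cv2.imwrite("pics/w1c.png",cv2.resize(im[155:275,340:470],None,fx=5,fy=5,interpolation=cv2.INTER_CUBIC))
```

```text
(no output)
```

View pics/w1c.png

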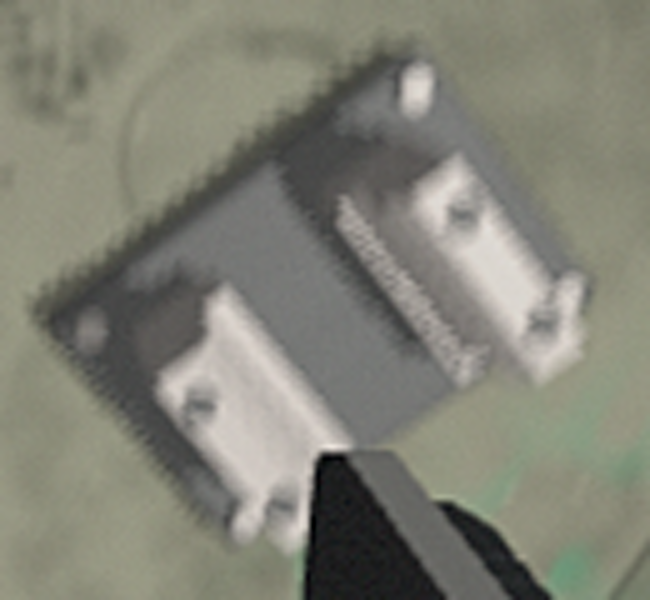

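```bash
python3 -m crank '[{"linear":[-4.8,-0.22,0],"delta_rot":[0,0,0.092]},{"linear":[-4.8,-0.22,0],"delta_rot":[0,0,0.092]},{"linear":[-4.8,-0.22,0],"delta_rot":[0,0,0.092]},{"linear":[-4.8,-0.22,0],"delta_rot":[0,0,0.092]},{"linear":[-4.8,-0.22,0],"delta_rot":[0,0,0.092]}]'
python3 -m crank '[{"linear":[-4.8,-0.22,0],"delta_rot":[0,0,0.092]},{"linear":[-4.8,-0.22,0],"delta_rot":[0,0,0.092]},{"linear":[-4.8,-0.22,0],"delta_rot":[0,0,0.092]},{"linear":[-4.8,-0.22,0],"delta_rot":[0,0,0.092]},{"linear":[0,0,0],"delta_rot":[0,0,0]}]'
python3 - <<'E'
from h import *
import cv2,pickle
P=optics.camera_params("wrist"); print(monitor.read_state()["tool_pos"],np.abs(monitor.read_state()["qvel"]).max())
im=optics.snapshot("wrist"); cv2.imwrite("pics/w2.png",im); pickle.dump(P,open("w2.pkl","wb"))
print(proj("wrist",[593,-291,80],P),proj("wrist",[614,-81,80],P))
E
```

```text
time: 1.7
tool_pos: [525.3, -0.5, 249.8]
eef_rot: [-0.0, 0.708, 0.706, -0.0]
wrist_force: [0.3, 0.3, -0.0]
opening: 85.5
time: 2.2
tool_pos: [488.5, -191.2, 249.8]
eef_rot: [0.0, 0.827, 0.562, -0.001]
wrist_force: [0.7, 1.5, 0.1]
opening: 85.0
[ 488.50428259 -191.16868258  249.76858353] 0.09336761051324022
(np.float64(437.4459333669601), np.float64(233.24670739187542)) (np.float64(401.4721542149775), np.float64(30.829302571805442))
```

View pics/w2.png

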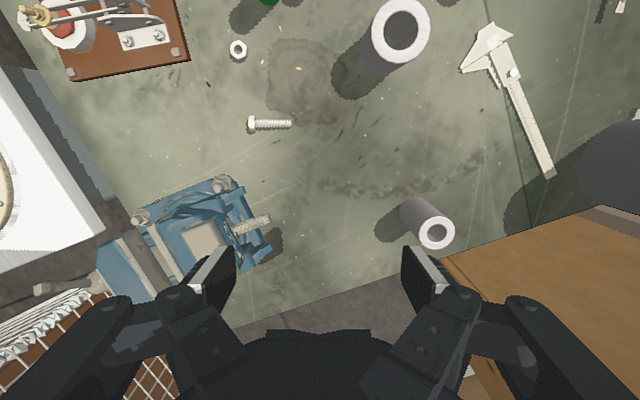

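Run:
```python
from h import *
import pickle
def vp(n,a,b,P=None):
    c,d1=ray(n,a,P);_,d2=ray(n,b,P)
    nn=np.cross(d1,d2); nn/=np.linalg.norm(nn); return c,nn
def inter(A,B):
    M=np.array([A[1][:2],B[1][:2]]); r=np.array([A[1][:2]@A[0][:2],B[1][:2]@B[0][:2]]); print(A[1],B[1]); return np.linalg.solve(M,r)
# corner edge, z-normal component should be ~0
T=vp("top",(516.7,197.3),(640,161.5)); 
S=vp("side",(502,398),(640,110))
S2=vp("side",(502,398),(600,190))
print(inter(T,S)); print(inter(T,S2))
T2=vp("top",(470,178),(640,90)); print(T2)
T3=vp("top",(463,103),(520,45)); print(T3)
for z in(-700,-300,0): print(at("top",(516.7,197.3),z))
```

```text
[-0.962482   -0.27097938 -0.01409183] [ 0.36671388 -0.92862669  0.05633299]
[ 534.54527646 -524.287705  ]
[-0.962482   -0.27097938 -0.01409183] [ 0.37127174 -0.92663017  0.0592775 ]
[ 533.92864097 -522.09749938]
(array([ 364.9276419 ,   78.17112546, 1012.66795901]), array([-0.89288915, -0.45024535, -0.00530062]))
(array([ 364.9276419 ,   78.17112546, 1012.66795901]), array([-0.70835967, -0.70578987, -0.00934012]))
[ 671.2993266 -920.9551129 -700.       ]
[ 599.7450751 -687.6054474 -300.       ]
[ 546.07938647 -512.59319828    0.        ]
```

```bash
python3 -m crank '[{"linear":[-1.8,4.45,0],"delta_rot":[0,0,0]},{"linear":[-1.8,4.45,0],"delta_rot":[0,0,0]},{"linear":[-1.8,4.45,0],"delta_rot":[0,0,0]},{"linear":[0,0,4],"delta_rot":[0,0,0]},{"linear":[0,0,4],"delta_rot":[0,0,0]}]'
python3 -m crank '[{"linear":[0,0,0],"delta_rot":[0,0,0]},{"linear":[0,0,0],"delta_rot":[0,0,0]},{"linear":[0,0,0],"delta_rot":[0,0,0]},{"linear":[0,0,0],"delta_rot":[0,0,0]},{"linear":[0,0,0],"delta_rot":[0,0,0]}]'
python3 - <<'E'
from h import *
import cv2,pickle
P=optics.camera_params("wrist"); s=monitor.read_state();print(s["tool_pos"],s["eef_rot"],np.abs(s["qvel"]).max())
im=optics.snapshot("wrist"); cv2.imwrite("pics/w3.png",im); pickle.dump(P,open("w3.pkl","wb"))
print(proj("wrist",[593,-291,80],P))
E
```

```text
time: 2.75
tool_pos: [597.8, -284.8, 169.1]
eef_rot: [0.001, 0.824, 0.567, 0.001]
wrist_force: [-0.3, 0.4, -2.0]
opening: 85.5
time: 3.25
tool_pos: [596.0, -285.1, 172.7]
eef_rot: [0.002, 0.824, 0.566, 0.001]
wrist_force: [0.5, 0.6, 0.9]
opening: 85.7
[ 596.02381667 -285.07003461  172.67284015] [0.00154401 0.82449118 0.56587207 0.00084197] 0.013005025508849683
(np.float64(318.1633097749588), np.float64(217.00606508045158))
```

View pics/w3.png

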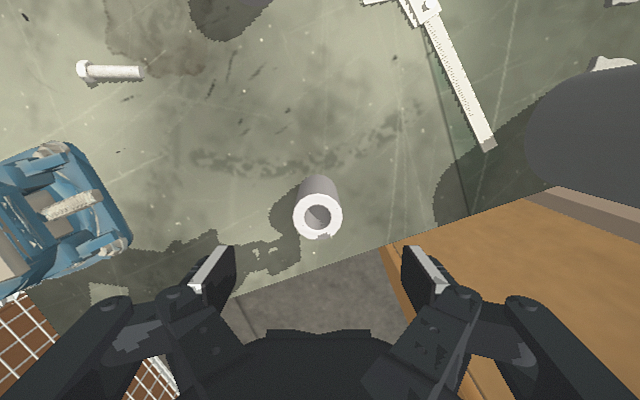

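Run:
```python
from h import *
import pickle
from scipy.spatial.transform import Rotation as Ro
P=pickle.load(open("w3.pkl","rb"));p=at("wrist",(318,215),80,P);print(p)
P2=pickle.load(open("w2.pkl","rb"));print(at("wrist",(437,232),80,P2))
s=monitor.read_state();q=s["eef_rot"];R=Ro.from_quat([q[1],q[2],q[3],q[0]]).as_matrix();print(R.round(4))
print(R.T@(np.array([593.,-291.5,53])-s["tool_pos"]),s["tool_pos"])
```

```text
[ 593.50096275 -289.32650385   80.        ]
[ 592.92179155 -289.33133269   80.        ]
[[ 3.596e-01  9.331e-01  2.400e-03]
 [ 9.331e-01 -3.596e-01 -1.200e-03]
 [-3.000e-04  2.600e-03 -1.000e+00]]
[ -7.02392319  -0.66443566 119.0910047 ] [ 595.86461013 -285.0442113   172.0905587 ]
```

```bash
python3 -m crank '[{"linear":[-0.6,-0.06,2],"delta_rot":[0,0,0]},{"linear":[0,0,3],"delta_rot":[0,0,0]},{"linear":[0,0,3],"delta_rot":[0,0,0]},{"linear":[0,0,2.5],"delta_rot":[0,0,0]},{"linear":[0,0,1.3],"delta_rot":[0,0,0]}]'
python3 -m crank '[{"linear":[0,0,0],"delta_rot":[0,0,0]},{"linear":[0,0,0],"delta_rot":[0,0,0]},{"linear":[0,0,0],"delta_rot":[0,0,0]},{"linear":[0,0,0],"delta_rot":[0,0,0]},{"linear":[0,0,0],"delta_rot":[0,0,0]}]'
python3 - <<'E'
from h import *
import cv2
cv2.imwrite("pics/w4.png",optics.snapshot("wrist"))
s=monitor.read_state();print(s["tool_pos"],s["eef_rot"])
E
```

```text
time: 3.8
tool_pos: [591.8, -289.9, 50.0]
eef_rot: [-0.001, 0.825, 0.566, -0.001]
wrist_force: [-0.2, 0.1, -0.6]
opening: 85.3
time: 4.3
tool_pos: [593.2, -290.5, 53.4]
eef_rot: [0.001, 0.825, 0.566, 0.0]
wrist_force: [-0.4, 0.4, -0.3]
opening: 85.2
[ 593.05786496 -290.48012249   53.05161251] [4.91183361e-04 8.24563514e-01 5.65769109e-01 2.93314709e-04]
```

View pics/w4.png

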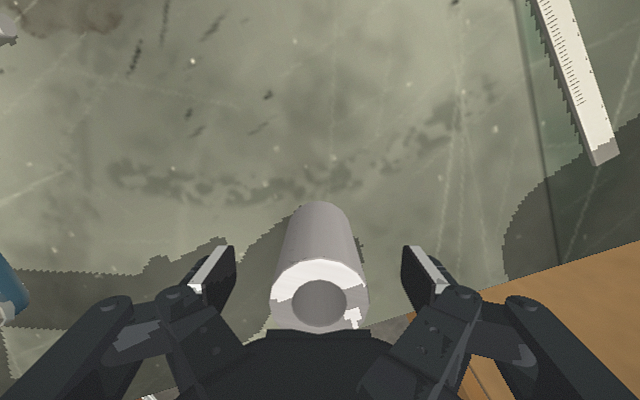

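```bash
python3 -m crank '[{"linear":[0,0,0],"delta_rot":[0,0,0]},{"linear":[0,0,0],"delta_rot":[0,0,0]},{"linear":[0,0,0],"delta_rot":[0,0,0]},{"linear":[0,0,0],"delta_rot":[0,0,0]},{"linear":[0,0,0],"delta_rot":[0,0,0]}]' 0 50
python3 -m crank '[{"linear":[0,0,0],"delta_rot":[0,0,0]},{"linear":[0,0,0],"delta_rot":[0,0,0]},{"linear":[0,0,0],"delta_rot":[0,0,0]},{"linear":[0,0,0],"delta_rot":[0,0,0]},{"linear":[0,0,0],"delta_rot":[0,0,0]}]'
python3 - <<'E'
from h import *
import cv2
cv2.imwrite("pics/w5.png",optics.snapshot("wrist"))
s=monitor.read_state();print(s["tool_pos"],s["eef_rot"],s["opening"],s["wrist_force"])
E
```

```text
time: 4.85
tool_pos: [593.0, -290.4, 52.5]
eef_rot: [0.0, 0.825, 0.566, 0.0]
wrist_force: [0.5, -1.0, 1.0]
opening: 41.8
time: 5.35
tool_pos: [593.0, -290.4, 52.5]
eef_rot: [0.0, 0.825, 0.566, 0.0]
wrist_force: [1.8, -0.4, 2.5]
opening: 41.5
[ 592.98003085 -290.38903989   52.53385892] [2.52502010e-04 8.24535878e-01 5.65809581e-01 2.00906905e-04] 41.57355331094158 [ 1.73064264 -0.23647607  3.19624629]
```

View pics/w5.png

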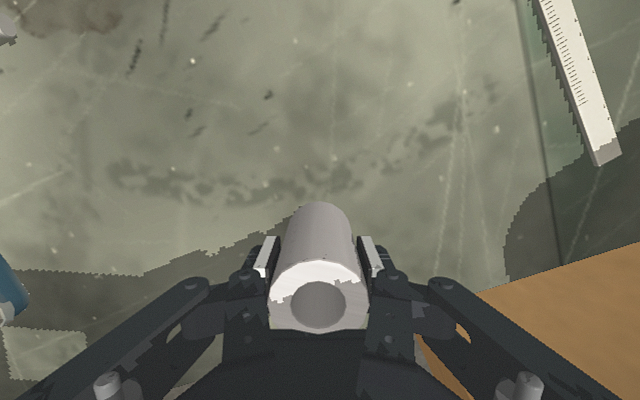

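```bash
python3 -m crank '[{"linear":[0,0,-1.5],"delta_rot":[0,0,0]},{"linear":[0,0,-3],"delta_rot":[0,0,0]},{"linear":[0,0,-3.5],"delta_rot":[0,0,0]},{"linear":[0,0,-3],"delta_rot":[0,0,0]},{"linear":[0,0,-2],"delta_rot":[0,0,0]}]'
python3 -m crank '[{"linear":[1.7,-0.1,0],"delta_rot":[0,0,-0.025]},{"linear":[3.6,-0.2,0],"delta_rot":[0,0,-0.055]},{"linear":[3.6,-0.2,0],"delta_rot":[0,0,-0.055]},{"linear":[3.6,-0.2,0],"delta_rot":[0,0,-0.055]},{"linear":[3.6,-0.2,0],"delta_rot":[0,0,-0.055]}]'
python3 - <<'E'
from h import *
import cv2
cv2.imwrite("pics/s6.png",optics.snapshot("side"))
s=monitor.read_state();print(s["tool_pos"],s["eef_rot"],s["opening"],s["wrist_force"])
E
```

```text
time: 5.9
tool_pos: [592.7, -290.4, 185.2]
eef_rot: [0.001, 0.825, 0.566, 0.0]
wrist_force: [0.7, 0.5, -2.3]
opening: 41.5
time: 6.4
tool_pos: [626.6, -130.5, 180.2]
eef_rot: [-0.002, 0.748, 0.664, -0.001]
wrist_force: [0.2, -0.1, -4.0]
opening: 41.4
[ 627.37973627 -124.60252769  180.29311539] [-2.91686955e-03  7.45372148e-01  6.66642136e-01  3.38593252e-04] 41.51227973801184 [ 1.43121407  4.73845206 -3.10609548]
```

View pics/s6.png

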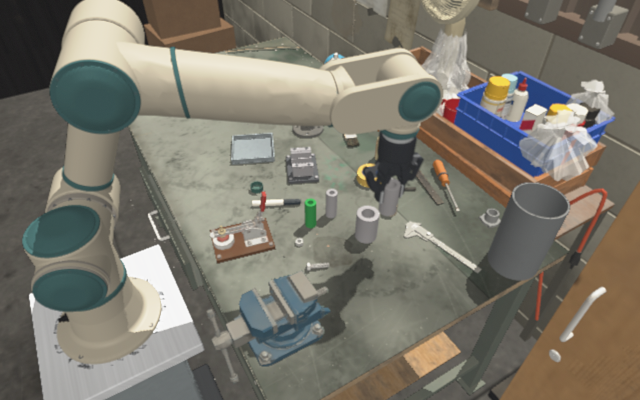

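```bash
python3 -m crank '[{"linear":[3.7,-0.08,0],"delta_rot":[0,0,-0.058]},{"linear":[3.7,-0.08,0],"delta_rot":[0,0,-0.058]},{"linear":[3.7,-0.08,0],"delta_rot":[0,0,-0.058]},{"linear":[3.7,-0.08,0],"delta_rot":[0,0,-0.058]},{"linear":[3.7,-0.08,0],"delta_rot":[0,0,-0.058]}]'
python3 -m crank '[{"linear":[3.7,-0.08,0],"delta_rot":[0,0,-0.058]},{"linear":[2,-0.08,0],"delta_rot":[0,0,-0.058]},{"linear":[0,0,0],"delta_rot":[0,0,0]},{"linear":[0,0,0],"delta_rot":[0,0,0]},{"linear":[0,0,0],"delta_rot":[0,0,0]}]'
python3 - <<'E'
from h import *
import cv2,pickle
P=optics.camera_params("wrist");im=optics.snapshot("wrist");cv2.imwrite("pics/w7.png",im);pickle.dump(P,open("w7.pkl","wb"))
s=monitor.read_state();print(s["tool_pos"],s["eef_rot"],np.abs(s["qvel"]).max())
print(proj("wrist",[600,231,30],P))
E
```

```text
time: 6.95
tool_pos: [623.3, 53.5, 180.4]
eef_rot: [-0.001, 0.644, 0.765, -0.001]
wrist_force: [-0.1, 0.4, -3.0]
opening: 41.7
time: 7.45
tool_pos: [612.2, 106.2, 181.5]
eef_rot: [-0.0, 0.601, 0.799, -0.001]
wrist_force: [-0.5, 0.5, -3.2]
opening: 41.6
[612.32162845 105.92901287 181.71218808] [-3.19381138e-04  6.00976888e-01  7.99266230e-01 -4.14199081e-04] 0.005258592287439559
(np.float64(344.52506687944583), np.float64(57.78862089905087))
```

View pics/w7.png

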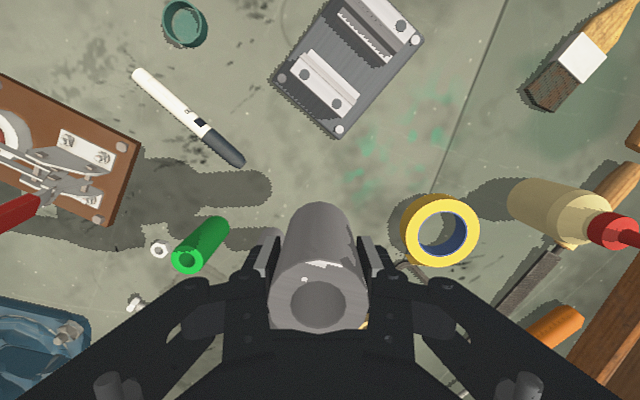

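```bash
python3 -m crank '[{"linear":[2.5,0.3,0],"delta_rot":[0,0,-0.04]},{"linear":[2.0,0.3,0],"delta_rot":[0,0,-0.04]},{"linear":[0,0,0],"delta_rot":[0,0,0]},{"linear":[0,0,0],"delta_rot":[0,0,0]},{"linear":[0,0,0],"delta_rot":[0,0,0]}]'
python3 - <<'E'
from h import *
import cv2,pickle
P=optics.camera_params("wrist");im=optics.snapshot("wrist");cv2.imwrite("pics/w8.png",im);pickle.dump(P,open("w8.pkl","wb"))
s=monitor.read_state();print(s["tool_pos"],s["eef_rot"],np.abs(s["qvel"]).max())
print(proj("wrist",[600,231,30],P))
cv2.imwrite("pics/w8c.png",cv2.resize(im[20:190,240:430],None,fx=4,fy=4,interpolation=cv2.INTER_CUBIC))
E
```

```text
time: 8.0
tool_pos: [605.0, 150.5, 182.2]
eef_rot: [0.0, 0.569, 0.823, -0.0]
wrist_force: [-0.3, -0.3, -4.2]
opening: 41.3
[605.02646817 150.54631014 182.2191517 ] [ 3.38022158e-05  5.68600368e-01  8.22613890e-01 -8.98832855e-05] 0.0029869870320050063
(np.float64(343.6092350735822), np.float64(112.04273218183643))
```

View pics/w8c.png

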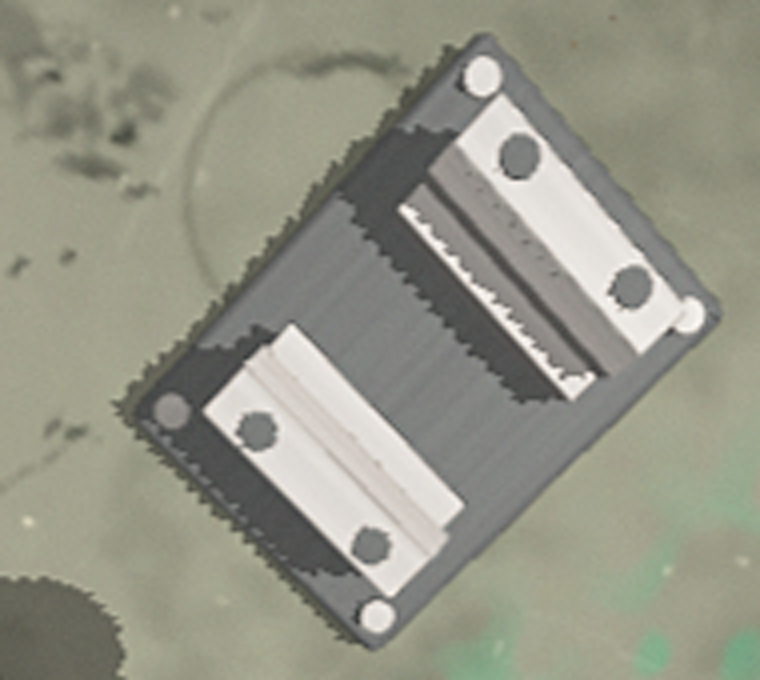

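Run:
```python
from h import *
import pickle
np.set_printoptions(precision=1,suppress=True)
P=pickle.load(open("w8.pkl","rb"))
for nm,pts,z in(("step",[(400,208),(573,402),(464,503),(292,324)],30),("outer",[(502,95),(690,305),(392,597),(205,410)],50),("lead",[(455,145),(638,355),(432,553),(247,362)],50),("plate",[(485,36),(717,315),(378,640),(140,408)],12)):
    p=np.array([at("wrist",un(*q,4,240,20),z,P)[:2] for q in pts]); print(nm,p.tolist() and p.round(1).tolist(),p.mean(0))
    for i in range(4):
        d=p[(i+1)%4]-p[i]; print("  ",np.linalg.norm(d).round(1),np.degrees(np.arctan2(d[1],d[0])).round(1))
```

```text
step [[583.4, 262.1], [637.6, 237.4], [622.6, 206.5], [569.2, 230.2]] [603.2 234. ]
   59.5 -24.5
   34.3 -115.9
   58.4 156.0
   34.9 66.0
outer [[594.7, 286.0], [648.5, 263.2], [612.2, 181.7], [558.2, 205.8]] [603.4 234.2]
   58.5 -23.0
   89.2 -114.0
   59.1 156.0
   88.1 65.6
lead [[589.3, 274.1], [642.5, 250.0], [617.0, 194.4], [563.5, 218.5]] [603.  234.2]
   58.4 -24.4
   61.1 -114.6
   58.7 155.7
   61.2 65.1
plate [[588.5, 306.0], [666.1, 270.1], [618.0, 164.2], [539.6, 198.6]] [603.1 234.7]
   85.6 -24.8
   116.4 -114.4
   85.6 156.3
   118.0 65.6
```

Run:
```python
from h import *
import cv2,pickle
from scipy.spatial.transform import Rotation as Ro
im=cv2.imread("pics/w8.png"); cv2.imwrite("pics/w8d.png",cv2.resize(im[190:340,240:400],None,fx=5,fy=4*5/4))
P=pickle.load(open("w8.pkl","rb"))
q=[0,0.5686,0.8226,0];R=Ro.from_quat([q[1],q[2],q[3],q[0]]).as_matrix()
T=np.array([605.03,150.55,182.2])
for dx in(-3,0,3): print(dx,[proj("wrist",T+R@np.array([dx+11*c,11*s,-27.5]),P) for c,s in((0,0),(1,0),(-1,0),(0,1),(0,-1))])
print(R)
```

```text
-3 [(np.float64(319.1745671577549), np.float64(311.8611139868421)), (np.float64(319.2126609171907), np.float64(288.1630811575163)), (np.float64(319.1384984562425), np.float64(334.2993633280391)), (np.float64(346.40506018676876), np.float64(311.8513839204527)), (np.float64(291.9397276505964), np.float64(311.8708456063257))]
0 [(np.float64(319.18474850085437), np.float64(305.5273258129321)), (np.float64(319.2234241767398), np.float64(281.46728421003536)), (np.float64(319.1481438303328), np.float64(328.2990001391139)), (np.float64(346.61953149415444), np.float64(305.51803195338823)), (np.float64(291.74555356262744), np.float64(305.53662116707505))]
3 [(np.float64(319.1950837777566), np.float64(299.0977758036704)), (np.float64(319.23435480749094), np.float64(274.66736605478593)), (np.float64(319.15793110161826), np.float64(322.21036305864493)), (np.float64(346.8372451743217), np.float64(299.0889325024998)), (np.float64(291.5484434791726), np.float64(299.10662053773456))]
[[-0.35337303  0.9354825   0.        ]
 [ 0.9354825   0.35337303  0.        ]
 [ 0.          0.         -1.        ]]
```

View pics/w8d.png

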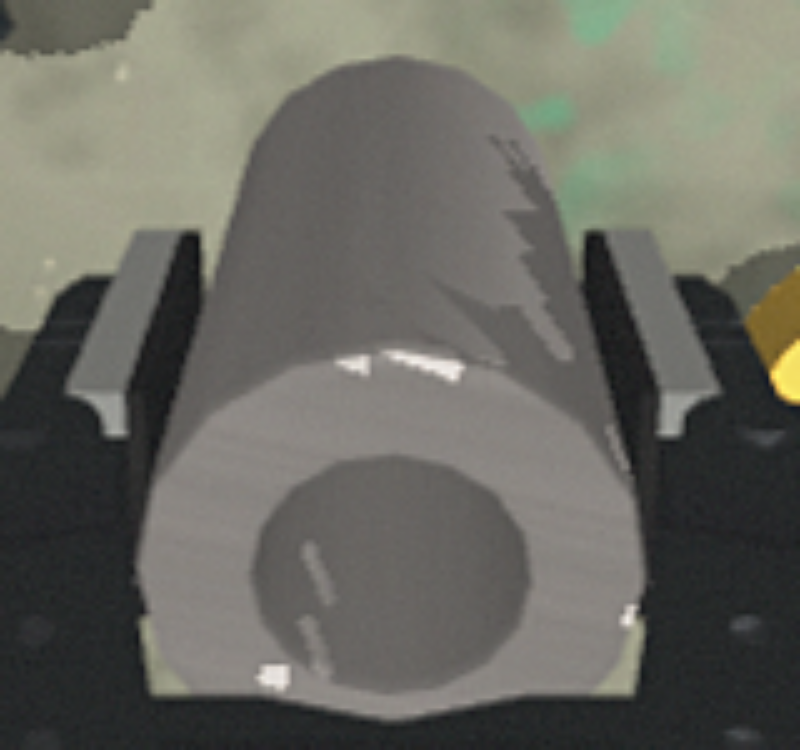

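```bash
python3 -m crank '[{"linear":[2.6,0.9,0],"delta_rot":[0,0,0]},{"linear":[2.9,1.0,0],"delta_rot":[0,0,0]},{"linear":[2.4,0.88,0],"delta_rot":[0,0,0]},{"linear":[0,0,2],"delta_rot":[0,0,0]},{"linear":[0,0,1],"delta_rot":[0,0,0]}]'
python3 -m crank '[{"linear":[0,0,0],"delta_rot":[0,0,0]},{"linear":[0,0,0],"delta_rot":[0,0,0]},{"linear":[0,0,0],"delta_rot":[0,0,0]},{"linear":[0,0,0],"delta_rot":[0,0,0]},{"linear":[0,0,0],"delta_rot":[0,0,0]}]'
python3 - <<'E'
from h import *
import cv2
from scipy.spatial.transform import Rotation as Ro
s=monitor.read_state();q=s["eef_rot"];print(s["tool_pos"],q,s["wrist_force"])
R=Ro.from_quat([q[1],q[2],q[3],q[0]]).as_matrix();print(R.T@(np.array([603.1,234.2,82.5])-s["tool_pos"]))
cv2.imwrite("pics/w9.png",optics.snapshot("wrist"))
E
```

```text
time: 8.55
tool_pos: [602.4, 235.1, 150.6]
eef_rot: [-0.001, 0.568, 0.823, -0.001]
wrist_force: [0.1, -0.8, -3.4]
opening: 41.6
time: 9.05
tool_pos: [603.0, 235.2, 153.0]
eef_rot: [0.0, 0.568, 0.823, 0.0]
wrist_force: [0.4, 1.2, -4.0]
opening: 41.5
[602.99121369 235.2302772  153.02346892] [3.08538746e-04 5.68010585e-01 8.23021055e-01 4.72598943e-04] [ 0.39943923  1.20481408 -4.01897801]
[-1.00391363 -0.34333622 70.52309729]
```

View pics/w9.png

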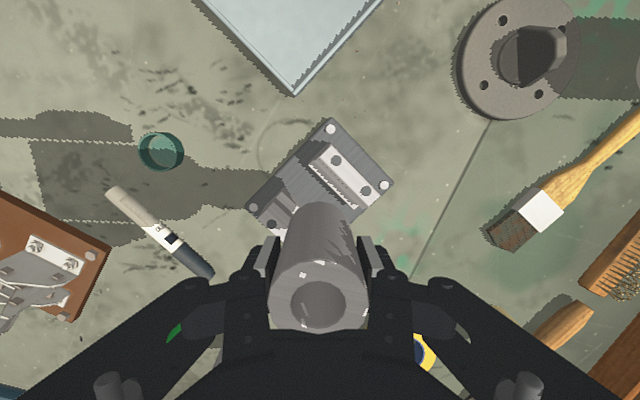

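```bash
python3 -m crank '[{"linear":[-0.1,-0.03,1.5],"delta_rot":[0,0,0]},{"linear":[0,0,1.5],"delta_rot":[0,0,0]},{"linear":[0,0,1],"delta_rot":[0,0,0]},{"linear":[0,0,0.3],"delta_rot":[0,0,0]},{"linear":[0,0,0],"delta_rot":[0,0,0]}]'
python3 - <<'E'
from h import *
import cv2
a=optics.snapshot("wrist")
b=optics.snapshot("top")
c=optics.snapshot("side")
s=monitor.read_state();print(s["tool_pos"],s["wrist_force"])
k=lambda im,x0,y0,x1,y1,w:cv2.resize(im[y0:y1,x0:x1],(w,300),interpolation=cv2.INTER_CUBIC)
cv2.imwrite("pics/m10.png",np.vstack([k(a,200,100,400,260,375),]));cv2.imwrite("pics/s10.png",cv2.resize(c[90:200,240:370],None,fx=6,fy=5.4,interpolation=cv2.INTER_CUBIC))
cv2.imwrite("pics/w10.png",a)
E
```

```text
time: 9.6
tool_pos: [602.4, 234.2, 108.1]
eef_rot: [-0.001, 0.568, 0.823, -0.001]
wrist_force: [-0.1, -1.0, -2.8]
opening: 41.4
[603.18348906 234.50022792 110.11657687] [-0.55580076 -0.48856121 -3.15087016]
```

View pics/w10.png

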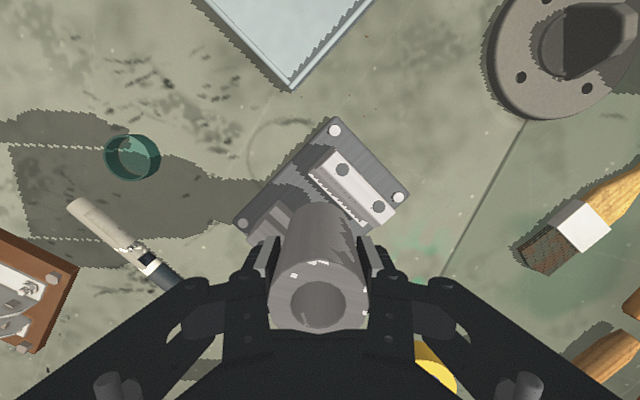

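View pics/s10.png

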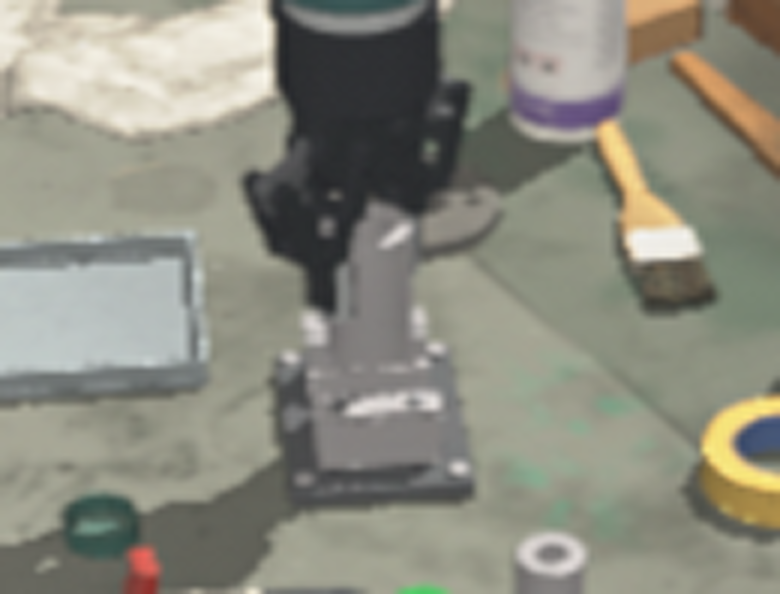

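```bash
python3 -m crank '[{"linear":[0,0,0.5],"delta_rot":[0,0,0]},{"linear":[0,0,0.5],"delta_rot":[0,0,0]},{"linear":[0,0,0.5],"delta_rot":[0,0,0]},{"linear":[0,0,0.3],"delta_rot":[0,0,0]},{"linear":[0,0,0],"delta_rot":[0,0,0]}]'
python3 -m crank '[{"linear":[0,0,0.1],"delta_rot":[0,0,0]},{"linear":[0,0,0.1],"delta_rot":[0,0,0]},{"linear":[0,0,0.1],"delta_rot":[0,0,0]},{"linear":[0,0,0],"delta_rot":[0,0,0]},{"linear":[0,0,0],"delta_rot":[0,0,0]}]'
```

```text
time: 10.25
tool_pos: [602.4, 234.2, 90.4]
eef_rot: [-0.0, 0.568, 0.823, -0.001]
wrist_force: [0.6, -0.0, -2.3]
opening: 41.2
time: 10.75
tool_pos: [602.8, 234.3, 88.4]
eef_rot: [0.0, 0.568, 0.823, 0.0]
wrist_force: [0.4, 0.5, -3.6]
opening: 41.7
```

```bash
python3 -m crank '[{"linear":[0,0,0.1],"delta_rot":[0,0,0]},{"linear":[0,0,0.1],"delta_rot":[0,0,0]},{"linear":[0,0,0.1],"delta_rot":[0,0,0]},{"linear":[0,0,0],"delta_rot":[0,0,0]},{"linear":[0,0,0],"delta_rot":[0,0,0]}]'
python3 -m crank '[{"linear":[0,0,0.1],"delta_rot":[0,0,0]},{"linear":[0,0,0.05],"delta_rot":[0,0,0]},{"linear":[0,0,0],"delta_rot":[0,0,0]},{"linear":[0,0,0],"delta_rot":[0,0,0]},{"linear":[0,0,0],"delta_rot":[0,0,0]}]'
```

```text
time: 11.25
tool_pos: [602.8, 234.3, 85.3]
eef_rot: [-0.0, 0.568, 0.823, 0.0]
wrist_force: [-0.3, -0.5, -2.6]
opening: 41.3
time: 11.75
tool_pos: [602.8, 234.4, 83.9]
eef_rot: [0.0, 0.568, 0.823, 0.0]
wrist_force: [1.2, 0.0, -2.1]
opening: 41.7
```

```bash
python3 -m crank '[{"linear":[0,0,0.07],"delta_rot":[0,0,0]},{"linear":[0,0,0.07],"delta_rot":[0,0,0]},{"linear":[0,0,0],"delta_rot":[0,0,0]},{"linear":[0,0,0],"delta_rot":[0,0,0]},{"linear":[0,0,0],"delta_rot":[0,0,0]}]'
python3 -m crank '[{"linear":[0,0,0.05],"delta_rot":[0,0,0]},{"linear":[0,0,0],"delta_rot":[0,0,0]},{"linear":[0,0,0],"delta_rot":[0,0,0]},{"linear":[0,0,0],"delta_rot":[0,0,0]},{"linear":[0,0,0],"delta_rot":[0,0,0]}]'
```

```text
time: 12.25
tool_pos: [602.9, 234.4, 82.6]
eef_rot: [0.0, 0.568, 0.823, 0.0]
wrist_force: [-1.2, 0.6, -1.8]
opening: 41.4
time: 12.75
tool_pos: [602.9, 234.4, 82.4]
eef_rot: [0.0, 0.568, 0.823, 0.0]
wrist_force: [-2.2, 0.6, 3.1]
opening: 41.3
```

```bash
python3 -m crank '[{"linear":[0,0,0.05],"delta_rot":[0,0,0]},{"linear":[0,0,0],"delta_rot":[0,0,0]},{"linear":[0,0,0],"delta_rot":[0,0,0]},{"linear":[0,0,0],"delta_rot":[0,0,0]},{"linear":[0,0,0],"delta_rot":[0,0,0]}]'
python3 -m crank '[{"linear":[0,0,0],"delta_rot":[0,0,0]},{"linear":[0,0,0],"delta_rot":[0,0,0]},{"linear":[0,0,0],"delta_rot":[0,0,0]},{"linear":[0,0,0],"delta_rot":[0,0,0]},{"linear":[0,0,0],"delta_rot":[0,0,0]}]' 0.7 50
python3 - <<'E'
from h import *
import cv2
a=optics.snapshot("wrist")
c=optics.snapshot("side")
cv2.imwrite("pics/s11.png",cv2.resize(c[90:200,240:370],None,fx=6,fy=5.4,interpolation=cv2.INTER_CUBIC))
cv2.imwrite("pics/w11.png",a)
E
```

```text
time: 13.25
tool_pos: [602.9, 234.4, 82.4]
eef_rot: [0.0, 0.568, 0.823, 0.0]
wrist_force: [-3.8, 0.8, 7.2]
opening: 41.7
time: 13.75
tool_pos: [602.8, 234.3, 81.3]
eef_rot: [-0.0, 0.568, 0.823, 0.0]
wrist_force: [-0.0, 0.3, 0.3]
opening: 59.5
```

View pics/w11.png

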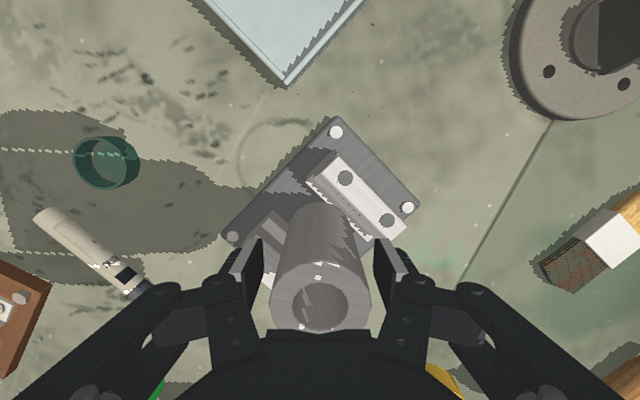

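View pics/s11.png

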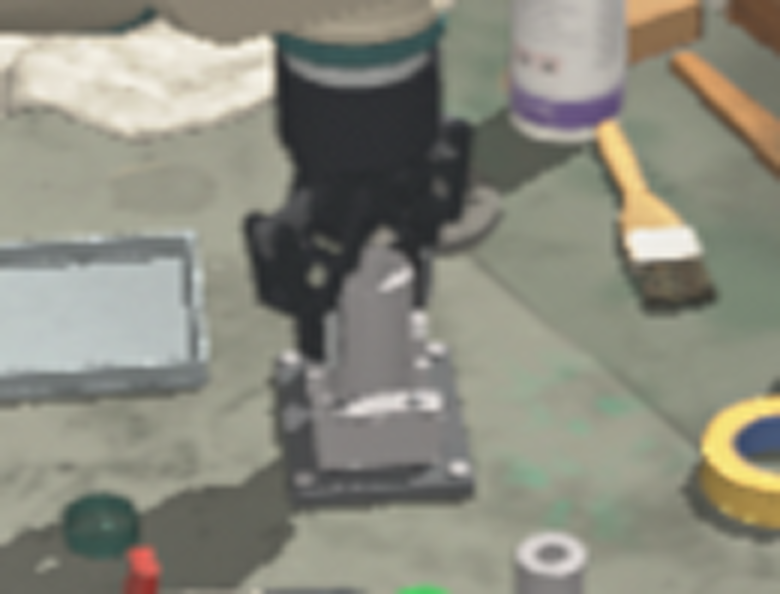

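```bash
python3 -m crank '[{"linear":[0,0,0],"delta_rot":[0,0,0]},{"linear":[0,0,0],"delta_rot":[0,0,0]},{"linear":[0,0,0],"delta_rot":[0,0,0]},{"linear":[0,0,0],"delta_rot":[0,0,0]},{"linear":[0,0,0],"delta_rot":[0,0,0]}]' 0 50
python3 -m crank '[{"linear":[0,0,-0.5],"delta_rot":[0,0,0]},{"linear":[0,0,-1],"delta_rot":[0,0,0]},{"linear":[0,0,-2],"delta_rot":[0,0,0]},{"linear":[0,0,-2.5],"delta_rot":[0,0,0]},{"linear":[0,0,-1.5],"delta_rot":[0,0,0]}]'
python3 - <<'E'
from h import *
import cv2,pickle
s=monitor.read_state();print(s["tool_pos"],s["wrist_force"],s["opening"])
P=optics.camera_params("wrist");cv2.imwrite("pics/w12.png",optics.snapshot("wrist"));pickle.dump(P,open("w12.pkl","wb"))
E
```

```text
time: 14.35
tool_pos: [602.9, 234.4, 81.7]
eef_rot: [0.0, 0.568, 0.823, 0.0]
wrist_force: [0.3, 0.0, 2.5]
opening: 41.0
time: 14.85
tool_pos: [603.3, 234.5, 159.0]
eef_rot: [0.001, 0.568, 0.823, 0.001]
wrist_force: [0.6, -0.1, -2.5]
opening: 41.2
[603.2781074  234.4745993  158.96349615] [ 0.58601597 -0.07075978 -2.53642606] 41.213614573980784
```

View pics/w12.png

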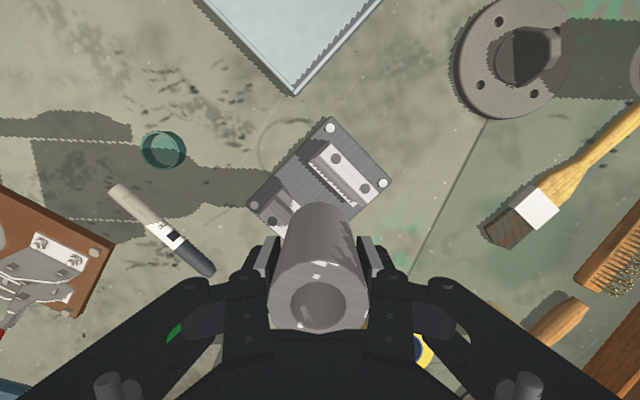

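```bash
python3 -m crank '[{"linear":[2.4,-0.3,0],"delta_rot":[0,0,0]},{"linear":[3.0,-0.4,0],"delta_rot":[0,0,0]},{"linear":[3.0,-0.4,0],"delta_rot":[0,0,0]},{"linear":[0,0,0],"delta_rot":[0,0,0]},{"linear":[0,0,0],"delta_rot":[0,0,0]}]'
python3 - <<'E'
from h import *
import cv2,pickle
s=monitor.read_state();print(s["tool_pos"],s["eef_rot"])
P=optics.camera_params("wrist");cv2.imwrite("pics/w13.png",optics.snapshot("wrist"));pickle.dump(P,open("w13.pkl","wb"))
print(proj("wrist",[518.5,396.5,0],P))
E
```

```text
time: 15.4
tool_pos: [562.2, 309.3, 155.7]
eef_rot: [-0.0, 0.567, 0.823, -0.001]
wrist_force: [0.2, 0.3, -3.5]
opening: 41.4
[562.21260671 309.25058356 155.69690856] [-1.37405885e-04  5.67331862e-01  8.23489087e-01 -5.13559732e-04]
(np.float64(308.0215156131965), np.float64(89.58478712130938))
```

View pics/w13.png

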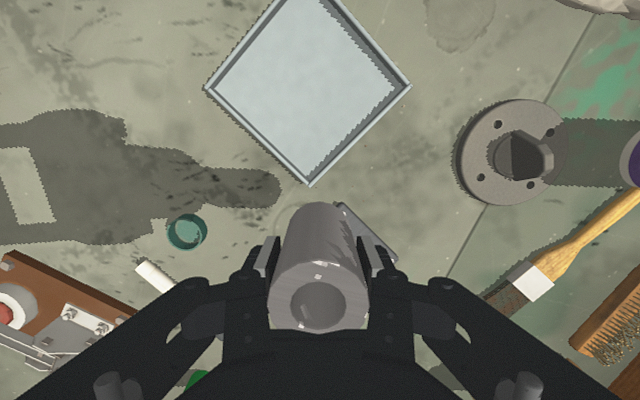

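Run:
```python
from h import *
import pickle
from scipy.spatial.transform import Rotation as Ro
P=pickle.load(open("w13.pkl","rb"))
a=at("wrist",(411,85),18,P);b=at("wrist",(206,89),18,P);c=at("wrist",(309,186),18,P);m=(a+b)/2;print(a,b,c,m,np.linalg.norm(a-c),np.linalg.norm(b-c))
s=monitor.read_state();q=s["eef_rot"];R=Ro.from_quat([q[1],q[2],q[3],q[0]]).as_matrix();m[2]=53.5;print(R.T@(m-s["tool_pos"]))
```

```text
[601.87338955 430.60660902  18.        ] [436.38720335 363.98343955  18.        ] [550.51147353 314.4977569   18.        ] [519.13029645 397.29502429  18.        ] 126.96185237278058 124.3912449953752
[ 98.42106687  -9.10032163 102.28142224]
```

```bash
python3 -m crank '[{"linear":[2.8,-0.25,0],"delta_rot":[0,0,0]},{"linear":[3.5,-0.35,0],"delta_rot":[0,0,0]},{"linear":[3.5,-0.3,0],"delta_rot":[0,0,0]},{"linear":[0,0,2],"delta_rot":[0,0,0]},{"linear":[0,0,2],"delta_rot":[0,0,0]}]'
python3 -m crank '[{"linear":[0,0,2],"delta_rot":[0,0,0]},{"linear":[0,0,1.5],"delta_rot":[0,0,0]},{"linear":[0,0,0.7],"delta_rot":[0,0,0]},{"linear":[0,0,0],"delta_rot":[0,0,0]},{"linear":[0,0,0],"delta_rot":[0,0,0]}]'
```

```text
time: 15.95
tool_pos: [519.9, 397.6, 116.4]
eef_rot: [0.0, 0.568, 0.823, 0.001]
wrist_force: [-0.1, -1.1, -3.7]
opening: 41.7
time: 16.45
tool_pos: [520.1, 397.4, 75.5]
eef_rot: [0.0, 0.568, 0.823, 0.001]
wrist_force: [0.4, -0.4, -3.6]
opening: 41.5
```

```bash
python3 -m crank '[{"linear":[0,0,0.5],"delta_rot":[0,0,0]},{"linear":[0,0,0.5],"delta_rot":[0,0,0]},{"linear":[0,0,0.4],"delta_rot":[0,0,0]},{"linear":[0,0,0],"delta_rot":[0,0,0]},{"linear":[0,0,0],"delta_rot":[0,0,0]}]'
python3 -m crank '[{"linear":[0,0,0.1],"delta_rot":[0,0,0]},{"linear":[0,0,0.1],"delta_rot":[0,0,0]},{"linear":[0,0,0],"delta_rot":[0,0,0]},{"linear":[0,0,0],"delta_rot":[0,0,0]},{"linear":[0,0,0],"delta_rot":[0,0,0]}]'
python3 -m crank '[{"linear":[0,0,0.1],"delta_rot":[0,0,0]},{"linear":[0,0,0.05],"delta_rot":[0,0,0]},{"linear":[0,0,0],"delta_rot":[0,0,0]},{"linear":[0,0,0],"delta_rot":[0,0,0]},{"linear":[0,0,0],"delta_rot":[0,0,0]}]'
```

```text
time: 16.95
tool_pos: [519.4, 397.4, 60.3]
eef_rot: [-0.0, 0.568, 0.823, -0.0]
wrist_force: [1.2, 0.6, -3.1]
opening: 41.4
time: 17.45
tool_pos: [519.5, 397.4, 58.5]
eef_rot: [0.0, 0.568, 0.823, 0.0]
wrist_force: [-0.1, 0.5, -2.5]
opening: 41.4
time: 17.95
tool_pos: [519.5, 397.4, 57.0]
eef_rot: [-0.0, 0.568, 0.823, 0.0]
wrist_force: [-0.4, -0.4, -3.1]
opening: 41.3
```

```bash
python3 -m crank '[{"linear":[0,0,0.1],"delta_rot":[0,0,0]},{"linear":[0,0,0.05],"delta_rot":[0,0,0]},{"linear":[0,0,0],"delta_rot":[0,0,0]},{"linear":[0,0,0],"delta_rot":[0,0,0]},{"linear":[0,0,0],"delta_rot":[0,0,0]}]'
python3 -m crank '[{"linear":[0,0,0.07],"delta_rot":[0,0,0]},{"linear":[0,0,0.0],"delta_rot":[0,0,0]},{"linear":[0,0,0],"delta_rot":[0,0,0]},{"linear":[0,0,0],"delta_rot":[0,0,0]},{"linear":[0,0,0],"delta_rot":[0,0,0]}]'
```

```text
time: 18.45
tool_pos: [519.6, 397.5, 55.8]
eef_rot: [0.0, 0.568, 0.823, 0.0]
wrist_force: [-1.0, -0.9, 0.5]
opening: 41.5
time: 18.95
tool_pos: [519.6, 397.5, 55.8]
eef_rot: [0.0, 0.568, 0.823, 0.0]
wrist_force: [-2.1, -2.8, 5.9]
opening: 41.5
```

```bash
python3 -m crank '[{"linear":[0,0,0],"delta_rot":[0,0,0]},{"linear":[0,0,0],"delta_rot":[0,0,0]},{"linear":[0,0,0],"delta_rot":[0,0,0]},{"linear":[0,0,0],"delta_rot":[0,0,0]},{"linear":[0,0,0],"delta_rot":[0,0,0]}]' 1
python3 -m crank '[{"linear":[0,0,0],"delta_rot":[0,0,0]},{"linear":[0,0,0],"delta_rot":[0,0,0]},{"linear":[0,0,-1],"delta_rot":[0,0,0]},{"linear":[0,0,-2],"delta_rot":[0,0,0]},{"linear":[0,0,-3],"delta_rot":[0,0,0]}]'
python3 -m crank '[{"linear":[0,0,-3],"delta_rot":[0,0,0]},{"linear":[0,0,-3],"delta_rot":[0,0,0]},{"linear":[0,0,-2],"delta_rot":[0,0,0]},{"linear":[-3,0,0],"delta_rot":[0,0,0]},{"linear":[-3,0,0],"delta_rot":[0,0,0]}]'
python3 -m crank '[{"linear":[-4,0,0],"delta_rot":[0,0,0]},{"linear":[-4,-1,0],"delta_rot":[0,0,0]},{"linear":[0,0,0],"delta_rot":[0,0,0]},{"linear":[0,0,0],"delta_rot":[0,0,0]},{"linear":[0,0,0],"delta_rot":[0,0,0]}]'
python3 - <<'E'
from h import *
import cv2
for n in("wrist","side"): cv2.imwrite(f"pics/{n}14.png",optics.snapshot(n))
s=monitor.read_state();print(s["tool_pos"],s["wrist_force"],np.abs(s["qvel"]).max())
E
```

```text
time: 19.45
tool_pos: [519.5, 397.4, 54.6]
eef_rot: [-0.0, 0.568, 0.823, 0.0]
wrist_force: [-1.2, 0.2, 0.5]
opening: 85.7
time: 19.95
tool_pos: [518.7, 396.9, 114.2]
eef_rot: [-0.001, 0.568, 0.823, -0.002]
wrist_force: [0.8, 0.4, 0.1]
opening: 85.1
time: 20.45
tool_pos: [541.0, 341.4, 196.8]
eef_rot: [0.001, 0.567, 0.824, 0.001]
wrist_force: [0.6, -0.2, -1.0]
opening: 85.4
time: 20.95
tool_pos: [559.7, 263.7, 195.3]
eef_rot: [0.0, 0.568, 0.823, 0.0]
wrist_force: [0.6, 0.3, -0.2]
opening: 85.4
[559.51088127 264.07269005 194.87095241] [-0.06221116 -0.04497689 -0.4232669 ] 0.003431585670626088
```

View pics/wrist14.png

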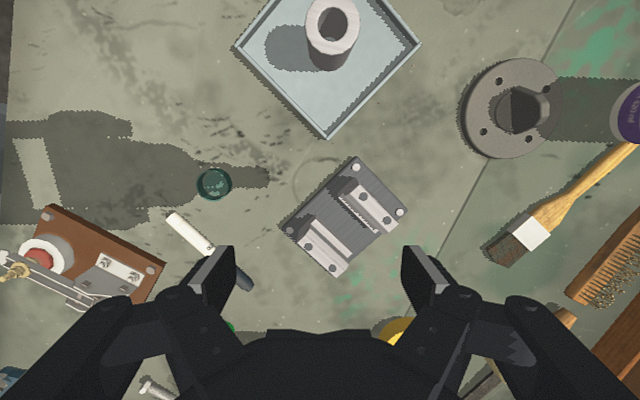

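View pics/side14.png

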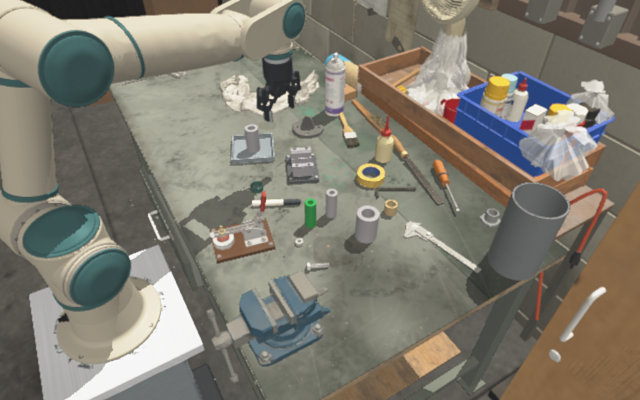

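The wrist picture shows the sleeve upright in the middle of the tray, with its ring at (333,33). The side picture shows it at (252,137). The thin sleeve (331,203), thick sleeve (367,224) and green look-alike are where they were, and the gripper is clear and at rest.

```bash
python3 -c "
from cell import job_done
print(job_done())"
```

```text
the job is handed in; nothing more can be done
None
```

The job is handed in: the 42 mm sleeve was gauged and now stands upright in the middle of the grey tray.

- **Gauge:** I lowered the sleeve into the middle of the gauge until it rested on the no-go step. Contact came at TCP height 82.4 mm, against 82.5 mm expected, with about 7 N of upward force. I released it there, saw it standing upright, then gripped it again and lifted it out.
- **Tray:** I set it down with about 6 N of contact, released it and moved the gripper away.
- **Last checks:** The wrist and side pictures show the sleeve upright in the tray. The thin and thick sleeves and the green look-alike appear unmoved, and the arm is at rest touching nothing. The time was about 21 s of the 48 s allowed.
- **Disagreement:** The cameras differed by about 3 mm on positions, for example the gauge centre from the top and wrist pictures. I used the wrist camera for the fit, because it agreed with the sleeve in the grip. No check failed.

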